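Start the egg cooker for medium-boiled eggs

TASK

Start the egg cooker for medium-boiled eggs: put the clear domed lid down squarely over the eggs so that its rim sits flat on the cooker all round, and turn the doneness dial so that its pointer is on the middle egg symbol. With both done, turn the power switch fully from the white ring (off) to the red dot (on). Lower the lid gently without disturbing the eggs, and leave the things standing round about where they are.

Things in the scene. Friction and masses are not known exactly. Their poses are not given: they have to be found in the camera images.
- egg_cooker: Pale grey-green egg cooker, fixed. Origin: on the worktop under the centre of its round steel pan; x from the console (facing the robot) to the pan, z up. Round body radius 90 mm, 58 high; console 44 high, 172 wide, reaching to x = -172, with the dial (left) at x -125, y +42 mm and the power switch (right) at x -125, y -42. Eggs in its rack: tops 122 mm up, within 66 mm of the pan's axis
- lid_seat (a point): Centre of the ring-shaped shoulder the lid's rim rests on, 58 mm above the worktop, on the pan's axis. Inside it the pan's rim (radius 73 mm) stands 8 mm proud and centres the lid; axes as the egg cooker's
- lid: Clear plastic domed lid, 164 mm across, 78 high without its handle, wall 3 mm, open below, 0.2 to 0.3 kg; stands rim down on the black glass hob (8 mm above the worktop). Origin: centre of its rim plane; z up. On its crown a black bar handle, 62 mm long along the lid's x, 14 thick along y, 78 to 106 mm above the rim
- lid_grip (a point): Point inside the lid's bar handle, 100 mm above the rim, where the TCP can pinch it (fingers closing along the lid's y)
- dial (a joint): Angle in rad of the doneness dial, 0 to 4.36, growing clockwise seen from above; stays where it is left. Its orange pointer points along the egg cooker's x, turned anticlockwise by (2.18 - value): on the soft egg symbol (deep orange yolk) at 1.03, on the middle (medium) symbol, straight ahead, at 2.18, on the hard symbol (pale yolk) at 3.33
- dial_grip (a point): On the dial's axis, 74 mm above the worktop: where to pinch its light grey bar grip (42 mm long, 12 mm thick, 53 to 80 mm above the worktop, on a 45 mm round skirt). Its x axis points along the bar to the pointer end and turns with the dial; z up
- medium_symbol (a point): The middle of the three egg symbols printed round the dial (white oval, orange yolk)
- switch (a joint): Angle in rad of the power switch, 0 = off (pointer on the white ring) to 1.05 = on (pointer on the red dot), clockwise from above; a spring detent pulls it to whichever end is nearer (up to about 0.1 N m). Its pointer points along the egg cooker's x, turned anticlockwise by (0.525 - value)
- switch_grip (a point): On the switch's axis, 74 mm above the worktop: where to pinch its black bar grip (same size as the dial's). Its x axis points along the bar to the pointer end and turns with it; z up
- egg_0: Egg, 41 mm thick, 54 mm tall, loose in the cooker's wire rack, blunt end down. Origin: its lower tip
- egg_1: Egg, 41 mm thick, 54 mm tall, loose in the cooker's wire rack, blunt end down. Origin: its lower tip
- egg_2: Egg, 41 mm thick, 54 mm tall, loose in the cooker's wire rack, blunt end down. Origin: its lower tip
- egg_3: Egg, 41 mm thick, 54 mm tall, loose in the cooker's wire rack, blunt end down. Origin: its lower tip
- pepper_mill: Bystander. Origin: centre of its underside, z up. Wooden pepper mill, 58 mm across, 155 mm tall, beside the egg cooker
- oil_bottle: Bystander. Origin: centre of its underside, z up. Square glass oil bottle with a yellow cap, 63 mm across, 264 mm tall, beside the egg cooker
- blue_bowl: Bystander. Origin: centre of its underside, z up. Blue bowl, 140 mm across, 62 mm tall, on the hob next to the lid
- honey_jar: Bystander. Origin: centre of its underside, z up. Honey jar with a yellow lid, 64 mm across, 87 mm tall, on the left
- mug: Bystander. Origin: centre of its underside, z up. Blue striped mug, 82 mm across (117 with its handle), 94 mm tall, on the left
Things that resemble listed ones, but are neither listed nor needed, are in the scene too. Leave any orange look-alike of the egg_0 alone.

How it is judged:
On the way, in this order (a step that is already met when the one before it is completed fails the run):
1. the lid sits flat on the cooker and the dial points to the middle egg symbol, the switch still off (horizontal distance between lid and lid_seat below 0.007 m and z of lid in the frame of lid_seat between -0.004 and 0.004 m and angle between lid's own z axis and vertical below 0.06 rad and value of joint dial between 2.06 and 2.3 rad and value of joint switch below 0.5 rad), for 0.2 s.
2. the power switch is turned on (value of joint switch above 0.9 rad), for 0.2 s.
At the end, for the whole second after the job is handed in: The lid is at rest on its seat (within 7 mm of centre, 4 mm of the seat's height, tilted less than 3.4 degrees), the dial is within 0.12 rad (7 degrees) of the middle egg symbol, the switch is on (within 0.12 rad of its on stop), the eggs stand in the rack (tilted less than 23 degrees) (horizontal distance between lid and lid_seat below 0.007 m and z of lid in the frame of lid_seat between -0.004 and 0.004 m and angle between lid's own z axis and vertical below 0.06 rad and value of joint dial between 2.06 and 2.3 rad and value of joint switch above 0.93 rad and linear speed of lid below 0.02 m/s and angle between each of egg_0, egg_1, egg_2, egg_3's own z axis and vertical below 0.4 rad); the robot touches nothing.
It fails at once if the switch is turned on before the lid sits on the cooker and the dial is set (value of joint switch above 0.55 rad and not ((horizontal distance between lid and lid_seat below 0.007 m and z of lid in the frame of lid_seat between -0.004 and 0.004 m and angle between lid's own z axis and vertical below 0.06 rad) and value of joint dial between 2.06 and 2.3 rad)).
It fails at once if the lid is dropped on the cooker (faster than 0.4 m/s within 40 mm above its seat) (horizontal distance between lid and lid_seat below 0.06 m and z of lid in the frame of lid_seat below 0.04 m and linear speed of lid above 0.4 m/s).
It fails at once if an egg is displaced by more than 15 mm (distance of any of egg_0, egg_1, egg_2, egg_3 from where it was at the start of the episode above 0.015 m).
It fails at once if one of the things standing round about is shifted by more than 25 mm or tipped by more than 0.4 rad (distance of any of pepper_mill, oil_bottle, blue_bowl, honey_jar, mug from where it was at the start of the episode above 0.025 m or angle between any of pepper_mill, oil_bottle, blue_bowl, honey_jar, mug's own z axis and vertical above 0.4 rad).
It also fails if it takes over 67 s, if anything falls off the work surface, if the arm or the gripper's body presses on something with over 40 N, if the wrist force passes 120 N, or if a joint passes its speed limit or range.

ROBOT

A 6-joint arm with a two-finger parallel gripper is mounted at the origin on a cart in front of the work surface, level with it; the furniture and walls round the work are solid. World frame = base frame: x ahead of the robot, y to its left, z up, the work surface at z = 0. Lengths are in m, angles in rad, forces in N, time in s.
With the tool pointing down it reaches from about 0.35 to 0.925 m from the base axis. Payload 6.4 kg.
Tool frame: the origin (TCP) lies between the finger pads, 19 mm behind the fingertips; this is the grasp point; z points along the fingers, y is the line along which they close (so a half turn about z gives the same grasp; the last joint's range is limited). The gripper opens to 94 mm and grips with 3 to 60 N. Pads are 16 mm wide; open, the fingers measure 119 mm over their backs; the gripper's body (75 mm by 177 mm) begins 78 mm behind the grasp point.
Start: joints at [1.17, 0.245, 1.558, -0, 1.339, -0.174], TCP at [0.146, 0.633, 0.224] pointing down, gripper open.
Joint ranges: [-3.13, 3.13], [-1.02, 2.26], [0.13, 2.54], [-0.95, 4.09], [0.21, 2.88], [-2.74, 2.74]. Speed limits (rad/s): [2.57, 2.57, 3.14, 3.14, 3.14, 3.14].

INTERFACE

Orientations are given as a unit quaternion [x, y, z, w].
In Python, from workcell import r, imaging gives the robot as it stands.
- The arm moves only by the shell command python3 -m handwheel 'ROWS' [FORCE]. ROWS is JSON, a list of rows, each a list of 7 numbers: the shift along the tool's x, y, z in mm, then the turn, a rotation vector about the tool's x, y, z in degrees, then the opening, from -1 (shut) to 1 (fully open). In form: [[tx, ty, tz, wx, wy, wz, claw], ...]. A call has 1 to 10 rows; each row shifts and turns the commanded pose from where the row before left it, along the tool's axes as they then stand; what a row does not reach is not made up. A row lasts 1/8 s, in which the tool goes at most 62.5 mm and 10.7 degrees, less where a joint would pass 70% of its speed; a pose out of reach is approached as far as the arm can. A call with a gripper value outside its range is refused whole. The fingers move at their own pace and stop on an object; FORCE is the grip in N (left out, the last holds). Time passes only in rows, so rows that do not move let the fingers close. It gives the time, the measured TCP pose, the force, the opening and the grip force at its end, in the units of the state.
- r.sense(): the state, without advancing time (a new reading comes with each control period).
- imaging.grab_frame(name): name is "scene" or "top" or "wrist"; returns (picture, depth): 384x512x3 uint8, red, green, blue; 384x512 float32, m along the optical axis (not along the pixel's ray), 0 where there is no reading.
- imaging.calibration(name): a dict with "intrinsics" (3x3 intrinsics, pixels), "origin" and "orientation" of the camera in the world. Camera axes: x right, y down, z forward; pixel columns grow to the right and rows downward; lengths in m; the calibration is good to about 2 mm. A picture is of the moment at which its call begins: read the wrist's pose just before it. calibration takes no time and is no camera call; for the wrist camera it gives the pose at the moment of the call.
- r.close_job(): hands the job in; it is judged then, once.
The state is a dict: "time_s": time; "qpos": joint angles; "joint_vel": joint speeds; "joint_efforts": joint torques, N m; "ee_pos": TCP position; "tool_rot": TCP orientation; "force": force on the tool from outside, world axes, zero at the start; "moment": the same for the moment, N m; "gripper_width": finger opening in m; "grip_force": force on a finger pad.
Only numpy, scipy, OpenCV 4.12 (cv2) and the standard library are available. Lean on these libraries where they do the work, as an engineer would, in place of code of your own. Each camera call takes 0.05 s, during which the arm holds its last target. There are 200 camera calls.

## Working session

There is one attempt and no reset: what is moved stays moved. The work goes in short steps, Python scripts to look and compute and a shell command to move; the robot and the scene stay as the last step left them, time stands still between calls to the robot, and variables do not carry over. Pictures are saved under pics/ and viewed, at most 10 in all, crops included, and the job is handed in when it is done.

```bash
mkdir -p pics; python3 - <<'E'
from workcell import r, imaging
import cv2,numpy as np
s=r.sense();print(s)
for n in("scene","top","wrist"):
    c=imaging.calibration(n);print(n,c)
    p,d=imaging.grab_frame(n);cv2.imwrite(f"pics/{n}0.png",p[:,:,::-1]);np.savez(f"pics/{n}0.npz",p=p,d=d,K=c["intrinsics"],o=c["origin"],q=c["orientation"])
a=[cv2.imread(f"pics/{n}0.png") for n in("scene","top")]
E
ls
```

```text
{'time_s': 0.0, 'qpos': array([ 1.16990254e+00,  2.45781615e-01,  1.55900012e+00,  8.89636309e-06,
        1.33867901e+00, -1.74083908e-01]), 'joint_vel': array([ 4.07940294e-04, -9.57988319e-04,  3.09006976e-04,  3.57000782e-04,
        7.90718743e-04, -7.56893161e-05]), 'joint_efforts': array([-7.22385648e-04, -4.15837777e+01, -3.14596581e+01,  6.84308144e-02,
        3.34014511e-02, -1.31881593e-04]), 'ee_pos': array([0.14592674, 0.63283608, 0.22317355]), 'tool_rot': array([ 1.13162988e-01,  9.93575999e-01, -8.94487855e-04, -2.68995373e-04]), 'force': array([ 0.25730818,  0.00423602, -0.19162825]), 'moment': array([-0.04155353,  0.00215035,  0.02029058]), 'grip_force': 0.0, 'gripper_width': 0.09401752478323108}
scene {'intrinsics': array([[444.32851123,   0.        , 256.78897981],
       [  0.        , 444.32851123, 191.14417506],
       [  0.        ,   0.        ,   1.        ]]), 'origin': array([-0.32872356, -0.77914618,  0.91606078]), 'orientation': array([ 0.81773634, -0.34526797,  0.19160157, -0.4187913 ])}
top {'intrinsics': array([[433.26508963,   0.        , 261.10477371],
       [  0.        , 433.26508963, 196.17660396],
       [  0.        ,   0.        ,   1.        ]]), 'origin': array([0.0416977 , 0.1062185 , 1.42903998]), 'orientation': array([-0.6479184 ,  0.7391762 , -0.13858128,  0.12089468])}
wrist {'intrinsics': array([[330.96689635,   0.        , 260.74184891],
       [  0.        , 330.96689635, 190.23345546],
       [  0.        ,   0.        ,   1.        ]]), 'origin': array([0.06735633, 0.65238389, 0.38473331]), 'orientation': array([0.77463577, 0.61639778, 0.08685732, 0.11157516])}
pics
```

View pics/top0.png

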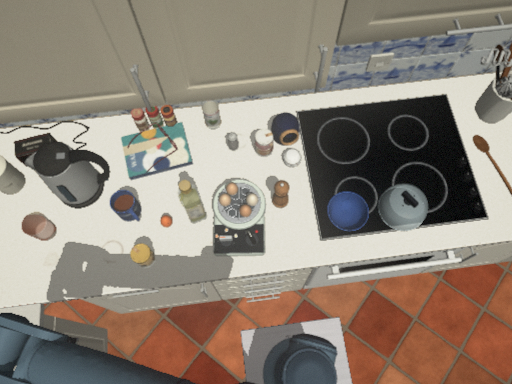

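View pics/scene0.png

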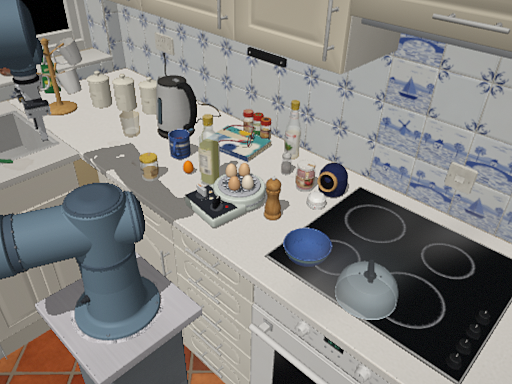

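Top view: cooker pan at (240,203), with the console below it at (238,237). Lid at (404,206), its handle at about (410,199), bowl at (348,211), mill at (281,193), bottle at (190,200).

```bash
cat > h.py <<'E'
import numpy as np,cv2
from scipy.spatial.transform import Rotation as R
class V:
    def __init__(s,f):
        z=np.load(f);s.p,s.d,s.K,s.o=z["p"],z["d"],z["K"],z["o"];s.R=R.from_quat(z["q"]).as_matrix()
    def ray(s,u,v): return s.R@np.linalg.solve(s.K,[u,v,1.])
    def plane(s,u,v,z):
        k=s.ray(u,v);return s.o+k*(z-s.o[2])/k[2]
    def proj(s,P):
        c=s.R.T@(np.array(P)-s.o);c=s.K@c;return c[:2]/c[2]
    def cloud(s):
        v,u=np.mgrid[:384,:512];c=np.stack([u,v,np.ones_like(u)],-1)@np.linalg.inv(s.K).T*s.d[...,None]
        return c@s.R.T+s.o
def snap(n,name):
    from workcell import imaging
    c=imaging.calibration(n);p,d=imaging.grab_frame(n)
    np.savez(f"pics/{name}.npz",p=p,d=d,K=c["intrinsics"],o=c["origin"],q=c["orientation"]);cv2.imwrite(f"pics/{name}.png",p[:,:,::-1]);return V(f"pics/{name}.npz")
E
python3 - <<'E'
from h import *
t=V("pics/top0.npz");c=t.cloud()
for n,u,v in[("worktop",300,100),("pan",240,203),("console",228,247),("lid",404,206),("handle",410,199),("bowl",348,190),("mill",281,183),("bottle",185,183),("hob",380,160)]:print(n,c[v,u].round(3))
a=cv2.resize(t.p[165:265,165:295,::-1],None,fx=4,fy=4,interpolation=2);b=cv2.resize(t.p[165:265,360:450,::-1],None,fx=4,fy=4,interpolation=2)
cv2.imwrite("pics/crop.png",cv2.resize(np.hstack([a,b]),(800,364)))
E
```

```text
worktop [ 0.972 -0.171 -0.007]
pan [0.549 0.109 0.07 ]
console [0.411 0.166 0.044]
lid [ 0.464 -0.428  0.079]
handle [ 0.475 -0.442  0.11 ]
bowl [ 0.572 -0.276  0.004]
mill [ 0.574 -0.03   0.139]
bottle [0.56  0.261 0.263]
hob [ 0.672 -0.415  0.005]
```

View pics/crop.png

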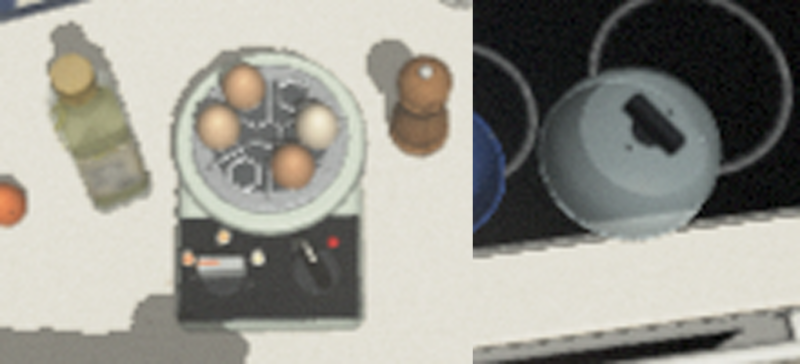

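Crop: the dial bar points left, about 85° anticlockwise of straight ahead. The switch pointer is up-left (off), and the lid handle runs diagonally. Next: measure these.

```bash
python3 - <<'E'
from h import *
t=V("pics/top0.npz");p=t.p.astype(int)
m=np.zeros((384,512),np.uint8);m[188:212,396:418]=(p[188:212,396:418].max(2)<45)
n,l,st,ce=cv2.connectedComponentsWithStats(m);k=1+np.argmax(st[1:,4]);print(st[k],ce[k])
v,u=np.nonzero(l==k)
P=np.array([t.plane(a,b,.112) for a,b in zip(u,v)])[:,:2]
r=cv2.minAreaRect(P.astype(np.float32)*1000);print("handle",r);
w,V_=np.linalg.eigh(np.cov(P.T));print(P.mean(0),np.degrees(np.arctan2(*V_[::-1,1])))
# console dark panel
m=np.zeros((384,512),np.uint8);m[218:258,205:270]=(p[218:258,205:270].max(2)<70)
n,l,st,ce=cv2.connectedComponentsWithStats(cv2.morphologyEx(m,cv2.MORPH_CLOSE,np.ones((9,9))));k=1+np.argmax(st[1:,4])
v,u=np.nonzero(l==k);P=np.array([t.plane(a,b,.044) for a,b in zip(u,v)])[:,:2]
r=cv2.minAreaRect(P.astype(np.float32)*1000);print("panel",r,cv2.boxPoints(r))
# shoulder: greenish body points at z~58
c=t.cloud();Z=c[...,2];s=(abs(Z-.055)<.008);s[:170]=0;s[225:]=0;s[:,:205]=0;s[:,275:]=0
Q=c[s][:,:2]
from scipy.optimize import least_squares
f=least_squares(lambda x:np.hypot(*(Q-x[:2]).T)-.082,[.55,.11],loss="soft_l1",f_scale=.005);print("pan",len(Q),f.x)
E
```

```text
[402 191  16  16 100] [408.43 199.05]
handle ((473.4794616699219, -434.1731262207031), (54.98255157470703, 27.76962661743164), 31.41609001159668)
[ 0.47523207 -0.43568007] -149.93756435642655
panel ((435.71942138671875, 129.4031219482422), (158.37606811523438, 89.34239959716797), 83.97647857666016) [[382.98514   55.33995 ]
 [471.83426   45.964645]
 [488.4537   203.4663  ]
 [399.60458  212.8416  ]]
pan 751 [0.55656919 0.11174448]
```

```bash
cat > go.py <<'E'
# go.py x y z [yaw_of_tool_y_deg]: print tool-frame shift in mm to reach a TCP point, and remaining turns
import sys,numpy as np
from scipy.spatial.transform import Rotation as R
from workcell import r
s=r.sense();M=R.from_quat(s["tool_rot"]);a=list(map(float,sys.argv[1:]))
print("t",round(s["time_s"],2),"pos",s["ee_pos"].round(4),"yaw_y",np.degrees(np.arctan2(*M.as_matrix()[[1,0],1])).round(2),"zaxis",M.as_matrix()[:,2].round(4),"q",s["qpos"].round(2))
if len(a)>=3: print("shift mm tool:",(M.inv().apply(np.array(a[:3])-s["ee_pos"])*1000).round(1))
if len(a)>3:
    y=np.radians(a[3]);T=R.from_matrix(np.array([[-np.sin(y),np.cos(y),0],[np.cos(y),np.sin(y),0],[0,0,-1]]).T)
    print("rotvec deg:",np.degrees((M.inv()*T).as_rotvec()).round(2))
E
python3 go.py .42 .25 .36; python3 go.py .43 -.40 .36; python3 -c "
from h import *
t=V('pics/wrist0.npz');print('cam axis',t.R[:,2])"
```

```text
t 0.15 pos [0.146  0.633  0.2234] yaw_y 77.01 zaxis [-6.0e-04 -1.3e-03 -1.0e+00] q [ 1.17  0.25  1.56  0.    1.34 -0.17]
shift mm tool: [-353.1 -311.7 -136.2]
t 0.15 pos [0.146  0.633  0.2234] yaw_y 77.01 zaxis [-6.0e-04 -1.3e-03 -1.0e+00] q [ 1.17  0.25  1.56  0.    1.34 -0.17]
shift mm tool: [-509.  -942.8 -135.4]
cam axis [ 0.27211494 -0.06578289 -0.96001358]
```

```bash
python3 -m handwheel '[[-20,-20,-20,0,0,0,1],[-40,-35,-20,0,0,0,1],[-40,-35,-20,0,0,0,1],[-40,-35,-20,0,0,0,1],[-42,-36,-20,0,0,0,1],[-42,-36,-20,0,0,0,1],[-42,-36,-16,0,0,0,1],[-42,-36,0,0,0,0,1],[-30,-40,0,0,0,0,1],[-15,-50,0,0,0,0,1]]'
python3 -m handwheel '[[-10,-50,0,0,0,0,1],[0,-50,0,0,0,0,1],[0,-25,0,0,0,0,1],[0,0,0,0,0,0,1]]'
python3 - <<'E'
from h import *
snap("wrist","w1")
E
python3 go.py .43 -.40 .36
```

```text
time_s: 1.4
ee_pos: [0.4099, 0.2025, 0.3598]
tool_rot: [0.113, 0.994, -0.0, -0.0]
force: [0.6, -0.9, -0.3]
gripper_width: 0.094
grip_force: 0.0
time_s: 1.9
ee_pos: [0.3909, 0.0792, 0.3602]
tool_rot: [0.115, 0.993, 0.0, 0.0]
force: [0.0, -0.1, -0.1]
gripper_width: 0.0938
grip_force: 0.0
t 1.95 pos [0.391  0.08   0.3602] yaw_y 76.91 zaxis [ 2.e-04  4.e-04 -1.e+00] q [-0.08 -0.47  1.97  0.    1.64 -1.43]
shift mm tool: [-146.7 -458.7   -0. ]
```

View pics/w1.png

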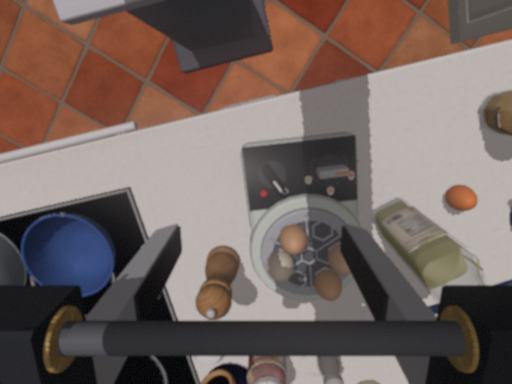

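Wrist view (robot side at the top): cooker pan at (308,248), dial at (330,172) with the orange pointer to the right (+y), switch at (275,182). Now measuring these and moving on to the lid.

```bash
python3 -m handwheel '[[-15,-35,0,0,0,0,1],[-20,-55,0,0,0,8,1],[-10,-55,0,0,0,10,1],[0,-56,0,0,0,10,1],[10,-56,0,0,0,10,1],[20,-55,0,0,0,10,1],[29,-50,0,0,0,10,1],[35,-40,0,0,0,10,1],[20,-22,0,0,0,10,1],[0,0,0,0,0,10,1]]'
python3 go.py .475 -.436 .36 -60
python3 - <<'E'
from h import *
t=V("pics/w1.npz");p=t.p.astype(int);c=t.cloud();Z=c[...,2]
reg=np.zeros((384,512),bool);reg[130:215,235:365]=1
pan=reg&(p.max(2)<75)&(abs(Z-.044)<.01)
P=c[pan][:,:2];r=cv2.minAreaRect(P.astype(np.float32)*1000);print("panel",len(P),r)
# shoulder ring
s=(abs(Z-.058)<.005);s[:180]=0;s[:,:235]=0;s[:,375:]=0;Q=c[s][:,:2]
from scipy.optimize import least_squares
f=least_squares(lambda x:np.hypot(*(Q-x[:2]).T)-.082,[.55,.11],loss="soft_l1",f_scale=.004);print("pan",len(Q),f.x)
for nm,m in(("orange",reg&(p[...,0]>p[...,2]+70)&(p[...,0]>150)),("tall",reg&(Z>.068)&(Z<.09)&(np.mgrid[:384,:512][0]<200))):
    n,l,st,ce=cv2.connectedComponentsWithStats(m.astype(np.uint8))
    for i in range(1,n):
        if st[i,4]>8:
            q=c[l==i][:,:2];w,E=np.linalg.eigh(np.cov(q.T));print(nm,st[i],np.median(c[l==i],0).round(4),q.mean(0).round(4),"dir",np.degrees(np.arctan2(*E[::-1,1])).round(1),(w**.5*3.46).round(3))
E
```

```text
time_s: 3.2
ee_pos: [0.1575, -0.1589, 0.3674]
tool_rot: [0.774, 0.634, -0.001, -0.012]
force: [1.1, 0.7, -0.9]
gripper_width: 0.094
grip_force: 0.0
t 3.2 pos [ 0.1575 -0.1589  0.3674] yaw_y -11.36 zaxis [-0.0166  0.017  -0.9997] q [-1.3  -1.01  2.23 -0.01  1.94 -1.11]
shift mm tool: [-209.1  366.    -2.5]
rotvec deg: [-1.38 -0.24 48.63]
panel 4191 ((435.91046142578125, 130.34292602539062), (160.57276916503906, 97.55829620361328), 82.7718505859375)
pan 2792 [0.55762899 0.11448738]
orange [261 191   5   5  21] [0.4522 0.0688 0.0467] [0.4522 0.0688] dir 114.5 [0.007 0.007]
tall [261 165  23  29 286] [0.4254 0.0877 0.0807] [0.4256 0.0878] dir -156.5 [0.012 0.042]
tall [317 166  32  13 311] [0.4351 0.1702 0.0805] [0.4354 0.1703] dir 84.4 [0.012 0.042]
```

```bash
python3 -m handwheel '[[-20,36,0,0,0,0,1],[-27,48,0,0,0,0,1],[-27,48,0,0,0,0,1],[-27,48,0,0,0,0,1],[-27,48,0,0,0,0,1],[-27,48,0,0,0,0,1],[-27,46,0,0,0,0,1],[-20,35,0,0,0,0,1],[0,0,0,0,0,0,1]]'
python3 go.py .475 -.436 .36 -60
```

```text
time_s: 4.32
ee_pos: [0.4717, -0.4248, 0.3548]
tool_rot: [0.771, 0.637, -0.001, -0.014]
force: [0.0, -0.0, -0.6]
gripper_width: 0.0938
grip_force: 0.0
t 4.33 pos [ 0.4717 -0.4248  0.3548] yaw_y -10.85 zaxis [-0.0189  0.0197 -0.9996] q [-0.91  0.15  1.43 -0.    1.59 -0.72]
shift mm tool: [-10.3   5.3  -5.5]
rotvec deg: [-1.59 -0.3  49.14]
```

```bash
python3 -m handwheel '[[-10,5,0,-0.3,0,9.8,1],[0,0,0,-0.3,0,9.8,1],[0,0,0,-0.3,0,9.8,1],[0,0,0,-0.3,0,9.8,1],[0,0,0,-0.3,0,9.8,1],[0,0,0,0,0,0,1]]'
python3 - <<'E'
from h import *
snap("wrist","w2")
E
python3 go.py .475 -.436 .36 -60
```

```text
time_s: 5.08
ee_pos: [0.4726, -0.4345, 0.3576]
tool_rot: [0.965, 0.26, 0.002, -0.0]
force: [-0.0, -0.2, 0.4]
gripper_width: 0.0939
grip_force: 0.0
t 5.12 pos [ 0.4725 -0.4347  0.3575] yaw_y -59.77 zaxis [ 0.004   0.0019 -1.    ] q [-0.92  0.15  1.43  0.    1.56  0.12]
shift mm tool: [ 1.5  2.4 -2.5]
rotvec deg: [ 0.02 -0.25  0.23]
```

View pics/w2.png

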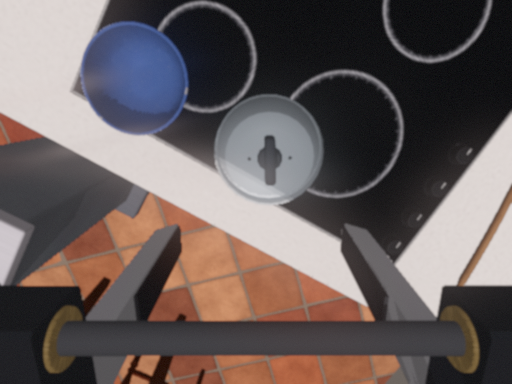

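The lid is at about (269,149) and the handle at (270,160) with its bar along the image vertical (tool x), so the yaw is right.

```bash
python3 - <<'E'
from h import *
t=V("pics/w2.npz");p=t.p.astype(int);c=t.cloud();Z=c[...,2]
m=np.zeros((384,512),np.uint8);m[128:194,250:290]=p[128:194,250:290].max(2)<75
n,l,st,ce=cv2.connectedComponentsWithStats(m);k=1+np.argmax(st[1:,4]);print(st[k],np.median(c[l==k],0))
h=(l==k)&(Z>.105)
P=c[h];w,E=np.linalg.eigh(np.cov(P[:,:2].T));print(h.sum(),P.mean(0).round(4),"dir",np.degrees(np.arctan2(*E[::-1,1])).round(1),(w**.5*3.46).round(3))
v,u=np.nonzero(h);r=cv2.minAreaRect(np.array([t.plane(a,b,.114)[:2]*1000 for a,b in zip(u,v)],np.float32));print(r)
E
```

```text
[265 136  14  21 101] [ 0.50138157 -0.43214283  0.11224334]
74 [ 0.5018 -0.4312  0.1127] dir 56.6 [0.009 0.018]
((498.89013671875, -432.0993957519531), (19.388959884643555, 9.824231147766113), 36.49395751953125)
```

```bash
python3 - <<'E'
from h import *
t=V("pics/w2.npz");p=t.p.astype(int);c=t.cloud();Z=c[...,2]
print(p[140:185:6,269].max(1),p[160,240:300:6].max(1),Z[140:185:6,269].round(3))
for name,h in(("z",Z>.104),("col",p.max(2)<105)):
    m=np.zeros((384,512),np.uint8);m[125:196,250:290]=h[125:196,250:290]
    n,l,st,ce=cv2.connectedComponentsWithStats(m);k=1+np.argmax(st[1:,4]);h=l==k
    v,u=np.nonzero(h);P=np.array([t.plane(a,b,.114)[:2] for a,b in zip(u,v)])
    w,E=np.linalg.eigh(np.cov(P.T));print(name,st[k],P.mean(0).round(4),"dir",np.degrees(np.arctan2(*E[::-1,1])).round(1),(w**.5*3.46).round(3),cv2.minAreaRect((P*1000).astype(np.float32)))
# rim circle on hob
e=(Z>.02)&(Z<.16);e[:85]=0;e[210:]=0;e[:,:208]=0;e[:,330:]=0
cn=max(cv2.findContours(e.astype(np.uint8),0,1)[0],key=cv2.contourArea);print("outline",cv2.minEnclosingCircle(cn))
E
```

```text
[ 71  76  82  88  98 101 105 104] [164 163 163 102  90  92  79 142 154 158] [0.114 0.114 0.114 0.114 0.114 0.113 0.113 0.115]
z [264 137  12  49 540] [ 0.481  -0.4424] dir -147.9 [0.014 0.06 ] ((480.6559753417969, -442.586181640625), (60.68272018432617, 13.873064041137695), 30.85934066772461)
col [258 136  24  48 638] [ 0.4845 -0.4405] dir -147.3 [0.021 0.049] ((482.33489990234375, -440.4392395019531), (58.01259231567383, 28.349515914916992), 15.308366775512695)
outline ((268.29058837890625, 149.8733673095703), 55.13130569458008)
```

```bash
python3 go.py .481 -.4425 .110 -58.5
```

```text
t 5.12 pos [ 0.4725 -0.4347  0.3575] yaw_y -59.77 zaxis [ 0.004   0.0019 -1.    ] q [-0.92  0.15  1.43  0.    1.56  0.12]
shift mm tool: [  2.3  10.9 247.6]
rotvec deg: [ 0.03 -0.25 -1.27]
```

```bash
python3 -m handwheel '[[3,11,30,0,-0.25,-1.3,1],[0,0,55,0,0,0,1],[0,0,55,0,0,0,1],[0,0,45,0,0,0,1],[0,0,25,0,0,0,1],[0,0,0,0,0,0,1],[0,0,0,0,0,0,1]]'
python3 go.py .481 -.4425 .110 -58.5
```

```text
time_s: 6.0
ee_pos: [0.4812, -0.4443, 0.1491]
tool_rot: [0.963, 0.27, 0.001, 0.001]
force: [0.7, -0.6, 0.3]
gripper_width: 0.094
grip_force: 0.0
t 6.0 pos [ 0.4812 -0.4443  0.1491] yaw_y -58.63 zaxis [ 0.0017 -0.0023 -1.    ] q [-0.92  0.33  1.6  -0.    1.21  0.1 ]
shift mm tool: [ 0.8 -1.7 39.1]
rotvec deg: [ 0.16 -0.02 -0.13]
```

```bash
python3 -m handwheel '[[1,-2,20,0,0,0,1],[0,0,19,0,0,0,1],[0,0,0,0,0,0,1],[0,0,0,0,0,0,-1],[0,0,0,0,0,0,-1],[0,0,0,0,0,0,-1],[0,0,0,0,0,0,-1],[0,0,0,0,0,0,-1]]' 25
python3 go.py .481 -.4425 .110 -58.5
```

```text
time_s: 7.0
ee_pos: [0.4803, -0.4416, 0.1085]
tool_rot: [0.963, 0.27, 0.0, 0.0]
force: [0.0, -0.1, 0.1]
gripper_width: 0.0472
grip_force: 0.0
t 7.0 pos [ 0.4803 -0.4416  0.1085] yaw_y -58.7 zaxis [ 3.e-04 -6.e-04 -1.e+00] q [-0.92  0.37  1.63 -0.    1.14  0.11]
shift mm tool: [ 0.1  1.1 -1.5]
rotvec deg: [ 0.04  0.   -0.2 ]
```

```bash
python3 -m handwheel '[[0,0,0,0,0,0,-1],[0,0,0,0,0,0,-1],[0,0,0,0,0,0,-1],[0,0,0,0,0,0,-1],[0,0,0,0,0,0,-1]]' 30
```

```text
time_s: 7.62
ee_pos: [0.4803, -0.4416, 0.1084]
tool_rot: [0.963, 0.27, 0.0, 0.0]
force: [1.0, -0.4, -0.8]
gripper_width: 0.0138
grip_force: 30.0
```

```bash
python3 -m handwheel '[[0,0,-5,0,0,0,-1],[0,0,-15,0,0,0,-1],[0,0,-30,0,0,0,-1],[0,0,-45,0,0,0,-1],[0,0,-50,0,0,0,-1],[0,0,-40,0,0,0,-1],[0,0,-25,0,0,0,-1],[0,0,-10,0,0,0,-1],[0,0,0,0,0,0,-1]]'
python3 go.py .556 .1145 .33 -58.6
```

```text
time_s: 8.75
ee_pos: [0.4802, -0.4414, 0.3288]
tool_rot: [0.963, 0.27, 0.0, 0.001]
force: [0.1, -1.1, -1.6]
gripper_width: 0.014
grip_force: 30.0
t 8.75 pos [ 0.4802 -0.4414  0.3288] yaw_y -58.7 zaxis [ 6.e-04 -9.e-04 -1.e+00] q [-0.92  0.19  1.44 -0.    1.52  0.11]
shift mm tool: [ 353.6 -435.7   -1.7]
rotvec deg: [ 0.06 -0.   -0.1 ]
```

```bash
python3 -m handwheel '[[18,-22,0,0,0,0,-1],[30,-37,0,0,0,0,-1],[36,-44,0,0,0,0,-1],[36,-44,0,0,0,0,-1],[36,-44,0,0,0,0,-1],[36,-44,0,0,0,0,-1],[36,-44,0,0,0,0,-1],[36,-44,0,0,0,0,-1],[36,-44,0,0,0,0,-1],[30,-37,0,0,0,0,-1]]'
python3 -m handwheel '[[17,-22,0,0,0,0,-1],[7,-10,0,0,0,0,-1],[0,0,0,0,0,0,-1],[0,0,0,0,0,0,-1]]'
python3 - <<'E'
from h import *
a=snap("top","t3");b=snap("scene","s3")
A=cv2.resize(a.p[120:270,180:310,::-1],(520,600),interpolation=2);B=cv2.resize(b.p[90:240,170:300,::-1],(520,600),interpolation=2)
cv2.imwrite("pics/c3.png",cv2.resize(np.hstack([A,B]),(800,460)))
E
python3 go.py .556 .1145 .33 -58.6
```

```text
time_s: 10.0
ee_pos: [0.5515, 0.0774, 0.3263]
tool_rot: [0.963, 0.27, -0.001, -0.0]
force: [0.0, -0.2, -2.6]
gripper_width: 0.0139
grip_force: 30.0
time_s: 10.5
ee_pos: [0.5561, 0.114, 0.3278]
tool_rot: [0.963, 0.269, -0.0, 0.0]
force: [0.6, -0.7, -2.4]
gripper_width: 0.0141
grip_force: 30.0
t 10.6 pos [0.5562 0.114  0.3281] yaw_y -58.79 zaxis [ 0.e+00 -6.e-04 -1.e+00] q [ 0.   -0.02  1.65 -0.    1.5   1.03]
shift mm tool: [ 0.1 -0.6 -1.9]
rotvec deg: [ 0.03  0.01 -0.19]
```

View pics/c3.png

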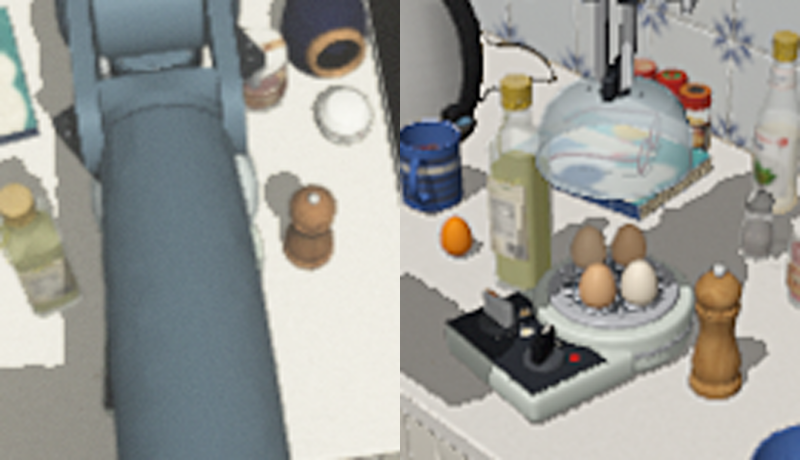

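Right panel (scene): the lid hangs level above the cooker and all four eggs stand upright. I'll cross-check the pan centre from the scene view.

```bash
python3 - <<'E'
from h import *
from scipy.optimize import least_squares
for n,g in(("scene0",.558),("top0",.558),("w1",.558)):
    t=V(f"pics/{n}.npz");c=t.cloud();Z=c[...,2];p=t.p.astype(int)
    b=np.linalg.norm(c[...,:2]-[.556,.1145],axis=-1)<.1
    b&=(Z>.048)&(Z<.075)&(c[...,0]>.49)
    # outer body edge: contour of max radius per angle bin
    Q=c[b][:,:2];
    x=np.array([.556,.1145])
    for _ in range(5):
        d=Q-x;a=np.round(np.degrees(np.arctan2(d[:,1],d[:,0]))/8);rr=np.hypot(*d.T)
        E=np.array([Q[a==k][np.argmax(rr[a==k])] for k in np.unique(a) if (a==k).sum()>2]);
        E=E[np.hypot(*(E-x).T)>.078]
        f=least_squares(lambda y:np.hypot(*(E-y[:2]).T)-y[2],[*x,.09],loss="soft_l1",f_scale=.002);x=f.x[:2]
    print(n,len(E),f.x.round(4))
# lid rim in scene s3: mean of points? rim extremes
t=V("pics/s3.npz");c=t.cloud();b=(np.linalg.norm(c[...,:2]-[.556,.1145],axis=-1)<.1)&(c[...,2]>.222)&(c[...,2]<.295)
Q=c[b];print(b.sum(),Q[:,2].min())
f=least_squares(lambda y:np.linalg.norm(Q-[y[0],y[1],y[2]],axis=1)-y[3],[.556,.114,.21,.085],loss="soft_l1",f_scale=.003);print("dome sphere",f.x.round(4))
E
```

```text
scene0 29 [0.5494 0.1105 0.0875]
top0 37 [0.5535 0.1123 0.0881]
w1 29 [0.5543 0.114  0.0882]
1235 0.22341747132844259
dome sphere [0.5526 0.1125 0.2399 0.0811]
```

```bash
python3 -m handwheel '[[-1.7,-0.5,10,0,0,0,-1],[0,0,25,0,0,0,-1],[0,0,30,0,0,0,-1],[0,0,30,0,0,0,-1],[0,0,25,0,0,0,-1],[0,0,15,0,0,0,-1],[0,0,10,0,0,0,-1],[0,0,5,0,0,0,-1],[0,0,0,0,0,0,-1],[0,0,0,0,0,0,-1]]'
python3 go.py .5545 .1135 .1584 -58.8
```

```text
time_s: 11.85
ee_pos: [0.5551, 0.1145, 0.179]
tool_rot: [0.963, 0.27, 0.001, 0.0]
force: [-0.3, -0.2, -2.5]
gripper_width: 0.0138
grip_force: 30.0
t 11.85 pos [0.5551 0.1145 0.179 ] yaw_y -58.7 zaxis [ 1.8e-03 -4.0e-04 -1.0e+00] q [ 0.    0.1   1.81 -0.    1.23  1.03]
shift mm tool: [-1.   0.5 20.6]
rotvec deg: [ 0.07 -0.08  0.1 ]
```

```bash
python3 -m handwheel '[[-1,0.5,5,0,0,0,-1],[0,0,5,0,0,0,-1],[0,0,4,0,0,0,-1],[0,0,3,0,0,0,-1],[0,0,2,0,0,0,-1],[0,0,1,0,0,0,-1],[0,0,0,0,0,0,-1],[0,0,0,0,0,0,-1]]'
python3 go.py .5545 .1135 .1584 -58.8
```

```text
time_s: 12.85
ee_pos: [0.5542, 0.1136, 0.1603]
tool_rot: [0.963, 0.27, 0.0, 0.0]
force: [-5.6, -0.3, 8.9]
gripper_width: 0.0137
grip_force: 30.0
t 12.85 pos [0.5542 0.1136 0.1603] yaw_y -58.68 zaxis [ 3.e-04 -6.e-04 -1.e+00] q [ 0.    0.12  1.83 -0.    1.2   1.03]
shift mm tool: [0.2 0.2 1.9]
rotvec deg: [0.04 0.   0.12]
```

```bash
python3 -m handwheel '[[-1,-0.5,0,0,0,0,-1],[-0.5,-0.5,0.5,0,0,0,-1],[0,0,0.5,0,0,0,-1],[0,0,0,0,0,0,-1]]'; python3 go.py
```

```text
time_s: 13.35
ee_pos: [0.554, 0.1136, 0.1602]
tool_rot: [0.963, 0.27, 0.002, 0.001]
force: [-1.8, -1.0, 10.0]
gripper_width: 0.0138
grip_force: 30.0
t 13.35 pos [0.554  0.1136 0.1602] yaw_y -58.7 zaxis [ 4.8e-03 -5.0e-04 -1.0e+00] q [ 0.    0.11  1.83 -0.    1.19  1.03]
```

```bash
python3 -m handwheel '[[0,0,0,0,0,0,0],[0,0,0,0,0,0,0],[0,0,0,0,0,0,0],[0,0,0,0,0,0,0],[0,0,-15,0,0,0,0],[0,0,-40,0,0,0,0],[0,0,-55,0,0,0,0],[0,0,-55,0,0,0,0],[0,0,-30,0,0,0,0],[0,0,0,0,0,0,0]]'; python3 - <<'E'
from h import *
b=snap("scene","s4");a=snap("wrist","w4")
A=a.p[...,::-1];B=cv2.resize(b.p[120:240,170:300,::-1],(416,384),interpolation=2)
cv2.imwrite("pics/c4.png",cv2.resize(np.hstack([A,B]),(800,331)))
E
python3 go.py .4354 .1703 .30 -5
```

```text
time_s: 14.6
ee_pos: [0.5533, 0.1137, 0.3562]
tool_rot: [0.963, 0.27, 0.003, 0.001]
force: [1.5, -0.2, 0.0]
gripper_width: 0.0469
grip_force: 0.0
t 14.7 pos [0.5517 0.1137 0.3513] yaw_y -58.7 zaxis [-9.e-04 -4.e-04 -1.e+00] q [ 0.   -0.04  1.63 -0.    1.55  1.03]
shift mm tool: [ -69.9 -108.8   51.4]
rotvec deg: [-3.00e-02  5.00e-02 -5.37e+01]
```

View pics/c4.png

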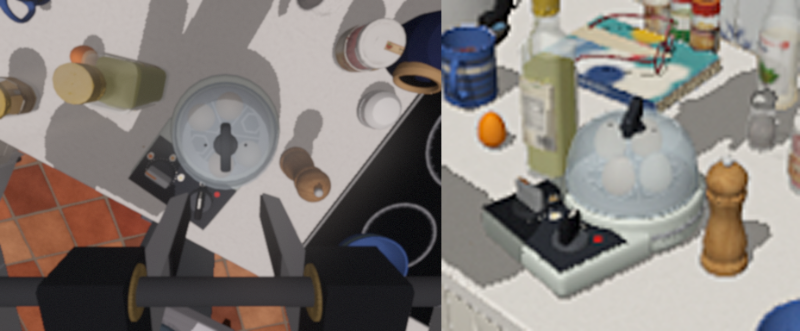

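The lid sits over the eggs and appears level. I'll check that with numbers, using the handle's height, flatness and position.

```bash
python3 - <<'E'
from h import *
for n in("w4","s4"):
    t=V(f"pics/{n}.npz");c=t.cloud();Z=c[...,2]
    b=(np.linalg.norm(c[...,:2]-[.554,.1135],axis=-1)<.05)&(Z>.150)&(Z<.18)
    P=c[b]; top=P[P[:,2]>np.percentile(P[:,2],20)]
    A=np.c_[top[:,:2]-top[:,:2].mean(0),np.ones(len(top))];k=np.linalg.lstsq(A,top[:,2],rcond=None)[0]
    print(n,b.sum(),"centre",P.mean(0).round(4),"slope",k.round(4),"rect",cv2.minAreaRect((P[:,:2]*1000).astype(np.float32)))
    # dome below handle: sphere fit & outline of shoulder
t=V("pics/w4.npz");c=t.cloud();Z=c[...,2];p=t.p.astype(int)
rd=np.linalg.norm(c[...,:2]-[.554,.1135],axis=-1);print("worktop z near",np.median(Z[(rd>.12)&(rd<.16)&(Z<.02)]),"shoulder",np.median(Z[(rd>.084)&(rd<.089)&(Z>.04)&(Z<.08)]))
d=(rd<.075)&(Z>.09)&(Z<.142);Q=c[d]
from scipy.optimize import least_squares
f=least_squares(lambda y:np.linalg.norm(Q-y[:3],axis=1)-y[3],[.554,.1135,.07,.08],loss="soft_l1",f_scale=.003);print("dome",d.sum(),f.x.round(4))
E
```

```text
w4 718 centre [0.5548 0.1143 0.1648] slope [ 0.0008 -0.0003  0.1655] rect ((553.5125122070312, 113.49575805664062), (61.11471176147461, 13.396432876586914), 31.181943893432617)
s4 61 centre [0.5453 0.1071 0.1601] slope [0.0005 0.0198 0.1616] rect ((548.1442260742188, 109.56588745117188), (64.44766235351562, 14.230901718139648), 31.079099655151367)
worktop z near 0.0012078235455215136 shoulder 0.05857117285251909
dome 10481 [0.5526 0.1127 0.0337 0.1104]
```

```bash
python3 -m handwheel '[[-12,-18,10,0,0,0,-0.3],[-22,-34,25,0,0,0,-0.3],[-22,-34,30,0,0,0,-0.3],[-10,-18,20,0,0,0,-0.3],[-4,-5,15,0,0,-10.5,-0.3],[0,0,0,0,0,-10.5,-0.3],[0,0,0,0,0,-10.5,-0.3],[0,0,0,0,0,-10.5,-0.3],[0,0,0,0,0,-10.5,-0.3],[0,0,0,0,0,0,-0.3]]'; python3 go.py .4353 .1702 .077 -5.6
```

```text
time_s: 15.95
ee_pos: [0.4345, 0.1702, 0.2499]
tool_rot: [0.745, 0.667, -0.002, -0.001]
force: [0.5, -0.2, -0.3]
gripper_width: 0.0329
grip_force: 0.0
t 15.95 pos [0.4345 0.1702 0.2499] yaw_y -6.32 zaxis [-3.7e-03 -9.0e-04 -1.0e+00] q [ 0.13 -0.22  1.98 -0.    1.39  0.24]
shift mm tool: [  0.3   1.4 172.9]
rotvec deg: [-0.21  0.07 -0.72]
```

```bash
python3 -m handwheel '[[0,1,20,-0.2,0,-0.7,-0.3],[0,0,40,0,0,0,-0.3],[0,0,45,0,0,0,-0.3],[0,0,35,0,0,0,-0.3],[0,0,12,0,0,0,-0.3],[0,0,0,0,0,0,-0.3],[0,0,0,0,0,0,-0.3]]'; python3 go.py .4353 .1702 .077 -5.6
```

```text
time_s: 16.82
ee_pos: [0.4383, 0.1704, 0.1016]
tool_rot: [0.74, 0.672, 0.002, 0.002]
force: [-0.3, -0.0, 0.2]
gripper_width: 0.0328
grip_force: 0.0
t 16.82 pos [0.4383 0.1704 0.1016] yaw_y -5.54 zaxis [ 6.3e-03 -4.0e-04 -1.0e+00] q [ 0.13 -0.03  2.1  -0.    1.07  0.23]
shift mm tool: [-0.5 -3.1 24.6]
rotvec deg: [ 0.36 -0.01  0.06]
```

```bash
python3 -m handwheel '[[0,0,0,0,0,0,-0.3],[0,-1,0,0,0,0,-0.3],[0,0,0,0,0,0,-0.3]]'; python3 go.py .4353 .1702 .077 -5.6
```

```text
time_s: 17.2
ee_pos: [0.4363, 0.1704, 0.1005]
tool_rot: [0.74, 0.672, 0.001, 0.002]
force: [-0.5, 0.3, -0.7]
gripper_width: 0.0328
grip_force: 0.0
t 17.2 pos [0.4363 0.1704 0.1005] yaw_y -5.5 zaxis [ 4.3e-03 -7.0e-04 -1.0e+00] q [ 0.13 -0.03  2.1  -0.    1.07  0.23]
shift mm tool: [-0.2 -1.1 23.4]
rotvec deg: [0.25 0.01 0.1 ]
```

```bash
python3 -m handwheel '[[0,-1,12,0.2,0,0,-0.3],[0,0,11,0,0,0,-0.3],[0,0,0,0,0,0,-0.3],[0,0,0,0,0,0,-1],[0,0,0,0,0,0,-1],[0,0,0,0,0,0,-1],[0,0,0,0,0,0,-1],[0,0,0,0,0,0,-1]]' 20; python3 go.py .4353 .1702 .077 -5.6
```

```text
time_s: 18.2
ee_pos: [0.4358, 0.1704, 0.0775]
tool_rot: [0.74, 0.672, 0.001, 0.001]
force: [2.8, -0.2, -1.8]
gripper_width: 0.0118
grip_force: 20.0
t 18.2 pos [0.4358 0.1704 0.0775] yaw_y -5.51 zaxis [ 1.7e-03 -2.0e-04 -1.0e+00] q [ 0.13  0.01  2.11 -0.    1.02  0.23]
shift mm tool: [-0.2 -0.5  0.5]
rotvec deg: [0.1  0.   0.09]
```

```bash
python3 -m handwheel '[[0,0,0,0,0,5.3,-1],[0,0,0,0,0,10,-1],[0,0,0,0,0,10,-1],[0,0,0,0,0,10,-1],[0,0,0,0,0,10,-1],[0,0,0,0,0,10,-1],[0,0,0,0,0,10,-1],[0,0,0,0,0,10,-1],[0,0,0,0,0,10,-1],[0,0,0,0,0,6,-1]]'; python3 -m handwheel '[[0,0,0,0,0,0,-1],[0,0,0,0,0,0,-1]]';  python3 go.py .4353 .1702 .077 -96.8
```

```text
time_s: 19.45
ee_pos: [0.4351, 0.1712, 0.0774]
tool_rot: [0.998, -0.061, -0.0, -0.001]
force: [0.9, 3.3, 1.5]
gripper_width: 0.0121
grip_force: 20.0
time_s: 19.7
ee_pos: [0.4351, 0.1712, 0.0774]
tool_rot: [0.998, -0.059, -0.0, -0.001]
force: [0.3, 5.5, 2.9]
gripper_width: 0.0118
grip_force: 20.0
t 19.7 pos [0.4351 0.1712 0.0774] yaw_y -96.73 zaxis [-0.      0.0015 -1.    ] q [0.13 0.01 2.11 0.   1.02 1.82]
shift mm tool: [0.3 1.  0.4]
rotvec deg: [-0.09  0.01  0.07]
```

```bash
python3 -m handwheel '[[0,0,0,0,0,0,-0.3],[0,0,0,0,0,0,-0.3],[0,0,0,0,0,0,-0.3],[0,0,-20,0,0,0,-0.3],[0,0,-50,0,0,0,-0.3],[0,0,-60,0,0,0,-0.3],[0,0,-40,0,0,0,-0.3],[0,0,-10,0,0,0,-0.3],[0,0,0,0,0,0,-0.3]]'; python3 - <<'E'
from h import *
t=snap("wrist","w5");p=t.p.astype(int);c=t.cloud();Z=c[...,2]
for nm,xy in(("dial",(.4353,.1702)),("switch",(.4254,.0872))):
    b=(np.linalg.norm(c[...,:2]-xy,axis=-1)<.03)&(Z>.07)&(Z<.095);q=c[b][:,:2]
    w,E=np.linalg.eigh(np.cov(q.T));print(nm,b.sum(),c[b].mean(0).round(4),"dir mod180",(np.degrees(np.arctan2(*E[::-1,1]))%180).round(1),(w**.5*3.46).round(3))
b=(np.linalg.norm(c[...,:2]-[.554,.1135],axis=-1)<.05)&(Z>.150)&(Z<.18);print("handle",b.sum(),c[b].mean(0))
cv2.imwrite("pics/w5b.png",cv2.resize(t.p[0:230,100:420,::-1],(800,575)))
E
python3 go.py .4254 .0872 .077 -66.5
```

```text
time_s: 20.82
ee_pos: [0.4349, 0.1703, 0.2564]
tool_rot: [0.998, -0.059, -0.0, 0.0]
force: [0.2, 0.2, -0.8]
gripper_width: 0.0328
grip_force: 0.0
dial 463 [0.4383 0.1716 0.0805] dir mod180 173.2 [0.012 0.042]
switch 474 [0.4285 0.0898 0.0804] dir mod180 23.1 [0.012 0.042]
handle 1998 [0.55141925 0.11425228 0.1637068 ]
t 20.88 pos [0.4344 0.1702 0.2552] yaw_y -96.8 zaxis [-2.8e-03 -9.0e-04 -1.0e+00] q [ 0.13 -0.23  1.98 -0.    1.4   1.82]
shift mm tool: [  1.4  83.3 178.3]
rotvec deg: [ 3.00e-02  1.70e-01 -3.03e+01]
```

View pics/w5b.png

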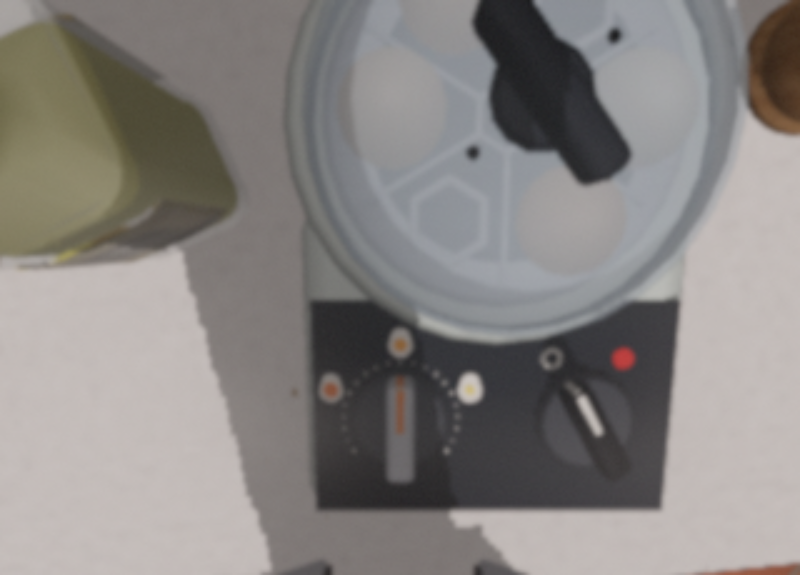

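The orange pointer (400,400) is on the middle symbol (400,343), the switch is still off at (590,415), and the lid is evenly seated. Now to the switch.

```bash
python3 -m handwheel '[[0.5,20,0,0,0,0,-0.3],[0,35,0,0,0,0,-0.3],[0,22,10,0,0,0,-0.3],[0,5.5,10,0,0,-10,-0.3],[0,0,20,0,0,-10,-0.3],[0,0,30,0,0,-10,-0.3],[0,0,40,0,0,0,-0.3],[0,0,30,0,0,0,-0.3],[0,0,10,0,0,0,-0.3],[0,0,0,0,0,0,-0.3]]'; python3 -m handwheel '[[0,0,0,0,0,0,-0.3],[0,0,0,0,0,0,-0.3]]'; python3 go.py .4255 .088 .077 -66.8
```

```text
time_s: 22.12
ee_pos: [0.425, 0.0884, 0.106]
tool_rot: [0.98, 0.201, -0.001, -0.0]
force: [0.1, -0.4, 0.6]
gripper_width: 0.0327
grip_force: 0.0
time_s: 22.38
ee_pos: [0.4268, 0.0884, 0.1083]
tool_rot: [0.98, 0.201, 0.001, 0.001]
force: [0.2, -0.6, 0.2]
gripper_width: 0.0324
grip_force: 0.0
t 22.38 pos [0.4268 0.0884 0.1083] yaw_y -66.8 zaxis [ 2.5e-03 -6.0e-04 -1.0e+00] q [-0.06 -0.13  2.18 -0.    1.09  1.11]
shift mm tool: [-1.4 -0.2 31.3]
rotvec deg: [ 0.09 -0.12  0.  ]
```

```bash
python3 -m handwheel '[[-1,0,18,0,0,0,-0.3],[0,0,13,0,0,0,-0.3],[0,0,0,0,0,0,-0.3],[0,0,0,0,0,0,-0.3],[0,0,0,0,0,0,-1],[0,0,0,0,0,0,-1],[0,0,0,0,0,0,-1],[0,0,0,0,0,0,-1],[0,0,0,0,0,0,-1]]' 30; python3 go.py .4255 .088 .077 -66.8
```

```text
time_s: 23.5
ee_pos: [0.4254, 0.0877, 0.0765]
tool_rot: [0.98, 0.201, 0.0, 0.001]
force: [-0.0, -4.4, 1.6]
gripper_width: 0.0117
grip_force: 30.0
t 23.5 pos [0.4254 0.0877 0.0765] yaw_y -66.79 zaxis [ 0.001  -0.0012 -1.    ] q [-0.06 -0.07  2.19 -0.    1.02  1.11]
shift mm tool: [ 0.2 -0.3 -0.5]
rotvec deg: [ 0.08 -0.03  0.01]
```

Turn 60° clockwise (1.05 rad) plus a small margin.

```bash
python3 -m handwheel '[[0,0,0,0,0,5,-1],[0,0,0,0,0,10,-1],[0,0,0,0,0,10,-1],[0,0,0,0,0,10,-1],[0,0,0,0,0,10,-1],[0,0,0,0,0,10,-1],[0,0,0,0,0,6,-1],[0,0,0,0,0,0,-1],[0,0,0,0,0,0,-1]]'; python3 go.py .4255 .088 .077 -127
```

```text
time_s: 24.62
ee_pos: [0.4255, 0.0882, 0.0765]
tool_rot: [0.946, -0.323, 0.001, -0.0]
force: [1.3, -0.4, 2.2]
gripper_width: 0.0118
grip_force: 30.0
t 24.62 pos [0.4255 0.0882 0.0765] yaw_y -127.7 zaxis [ 1.2e-03 -1.0e-04 -1.0e+00] q [-0.06 -0.07  2.19 -0.    1.02  2.17]
shift mm tool: [ 0.1  0.1 -0.5]
rotvec deg: [-0.04 -0.06 -0.7 ]
```

```bash
python3 -m handwheel '[[0,0,0,0,0,0,-0.3],[0,0,0,0,0,0,-0.3],[0,0,0,0,0,0,-0.3],[0,0,-20,0,0,0,-0.3],[0,0,-50,0,0,0,-0.3],[0,0,-60,0,0,0,-0.3],[0,0,-40,0,0,0,-0.3],[0,0,-10,0,0,0,-0.3],[0,0,0,0,0,0,-0.3]]'; python3 - <<'E'
from h import *
t=snap("wrist","w6");p=t.p.astype(int);c=t.cloud();Z=c[...,2]
for nm,xy in(("dial",(.4353,.1702)),("switch",(.4254,.0872))):
    b=(np.linalg.norm(c[...,:2]-xy,axis=-1)<.03)&(Z>.07)&(Z<.095);q=c[b][:,:2]
    w,E=np.linalg.eigh(np.cov(q.T));print(nm,b.sum(),c[b].mean(0).round(4),"dir mod180",(np.degrees(np.arctan2(*E[::-1,1]))%180).round(1),(w**.5*3.46).round(3))
b=(np.linalg.norm(c[...,:2]-[.554,.1135],axis=-1)<.05)&(Z>.150)&(Z<.18);print("handle",b.sum(),c[b].mean(0))
E
python3 go.py
```

```text
time_s: 25.75
ee_pos: [0.4247, 0.0881, 0.2553]
tool_rot: [0.946, -0.324, -0.0, 0.0]
force: [-0.3, 0.1, 1.0]
gripper_width: 0.0328
grip_force: 0.0
dial 492 [0.4378 0.17   0.0794] dir mod180 173.1 [0.012 0.042]
switch 445 [0.4284 0.0874 0.0806] dir mod180 142.9 [0.012 0.042]
handle 1809 [0.55229519 0.11161351 0.16396832]
t 25.8 pos [0.4241 0.0881 0.2542] yaw_y -127.8 zaxis [-2.9e-03 -2.0e-04 -1.0e+00] q [-0.06 -0.32  2.05 -0.    1.41  2.17]
```

View pics/w6.png

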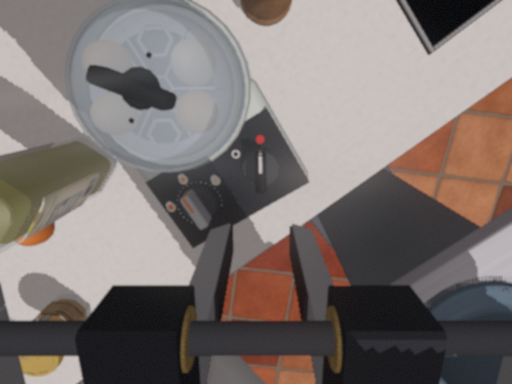

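The switch pointer (261,165) is on the red dot (260,139). It turned 60.2°, so it is at its stop. The dial and lid haven't moved and the gripper is clear.

```bash
python3 -c "
from workcell import r
print(r.close_job())"
```

```text
the job is handed in; nothing more can be done
None
```

I handed the job in at 25.8 s: the last camera checks showed the lid flat on its seat, the dial on the middle egg symbol and the switch on the red dot; no verdict came back.

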